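# Set the toe stop of a last jig with its knurled nut

## Task

Slide the toe stop along its bar until it rests against the toe of the shoe last, without pushing the last out of its cradle. Then, with the stop still against the toe, screw its knurled nut down (clockwise from above) until it bottoms out, and back it off a quarter turn. Finish still gripping the nut there, and leave the other things on the bench where they are.

Things in the scene. Friction and masses are not known exactly. Their poses are not given: they have to be found in the camera images.
- nut_mid (a point): centre of the knurled aluminium nut on the toe stop, an upright cylinder 40 mm in diameter, 26 mm tall, captive on a 12 mm stud whose top is 120 mm above the bench. A dark groove on its top points along its own +x. Bottomed out, its centre is 99 mm above the bench; it rises 6 mm per turn unscrewed (clockwise from above lowers it)
- nut: the same knurled nut; origin at the centre of its underside, +z up. Below it is a neck 26 mm in diameter down to the top of the slide block, 61 mm above the bench, so fingers have room beside and under it
- nut_turn (a joint): angle of the nut, rad: 0 is bottomed out (a hard stop), negative is unscrewed; grows as the nut turns clockwise seen from above. Drag about 0.06 N m plus 0.03 N m per rad/s; it stays where it is left
- toe_stop (a joint): travel of the toe stop along the bar, m: 0 at the far end from the last, growing towards the last (along +y of the jig); 210 mm possible. Sliding friction about 6 N plus 25 N per m/s; it stays where it is left. It may be pushed or pulled along by its nut
- stop_face (a point): middle of the upright contact face of the toe stop (grey plate 64 mm wide, 10 mm thick, its top 72 mm above the bench), 58 mm above the bench, 90 mm ahead of the nut's axis; +y points along the bar towards the last, square to the face
- toe_tip (a point): foremost point of the toe of the shoe last in the cradle (mint plastic last, 235 mm long, 80 mm wide, about 98 mm tall at the heel, 0.44 to 0.72 kg), about 59 mm above the bench; it is the point that the stop's face meets. Axes as the last: +y from toe to heel
- shoe_last: the same last; origin under the middle of its sole, 117.5 mm behind the toe tip, toe to its own -y. It lies loose in a wooden cradle with a heel block behind it (about 1 mm free play), 45 mm above the bench
- bench_jig: the fixed jig: dark steel base plate 140 x 530 x 15 mm with a steel bar 30 mm wide along its y axis; origin on the bench, 20 mm from the plate's middle; +y points along the bar from the toe stop to the last
- spare_nut: small loose nut, 24 mm in diameter, 14 mm tall, lying on the base plate: leave it; origin under its centre
- driver: small screwdriver with a wooden handle, about 150 mm long, lying flat beside the jig: leave it
- tack_tin: open aluminium tin 75 x 55 x 28 mm standing beside the jig: leave it; origin under its centre
- hammer: wooden-handled hammer lying on the bench: leave it
- glue_jar: jar 68 mm in diameter, 85 mm tall, standing beyond the jig: leave it; origin under its centre
- small_last: child's shoe last, 170 mm long, standing loose on the bench beyond the jig: leave it; origin under its sole
- brush: small wooden-handled brush lying beyond the jig: leave it
- rasp: flat steel rasp 240 x 36 x 5 mm lying beside the jig: leave it; origin under its centre
There are look-alikes about, which are no part of the job. Leave any red or yellow look-alike of the shoe_last alone.

How it is judged:
On the way, in this order (a step that is already met when the one before it is completed fails the run):
1. the toe stop rests against the toe of the last, the nut not yet bottomed (y of toe_tip in the frame of stop_face below 0.003 m and value of joint nut_turn below -0.3 rad), for 0.1 s.
2. the nut is bottomed out with the stop still against the toe (value of joint nut_turn above -0.06 rad and y of toe_tip in the frame of stop_face below 0.005 m), for 0.1 s.
At the end, for the whole second after the job is handed in: the nut is backed off a quarter turn (90 degrees, within 15) from its bottom stop and still, the fingers grip it (over 4 N on it), the stop's face is within 5 mm of the toe tip, and the last is still in its cradle (within 12 mm of where it began) (value of joint nut_turn between -1.83 and -1.31 rad and velocity of joint nut_turn between -0.05 and 0.05 rad/s and contact force between the fingers and nut above 4 N and y of toe_tip in the frame of stop_face below 0.005 m and distance of shoe_last from where it was at the start of the episode below 0.012 m); the arm keeps its last pose, push and grip.
It fails at once if the last is pushed out of its place or tipped (distance of shoe_last from where it was at the start of the episode above 0.015 m or angle between shoe_last's own z axis and vertical above 0.2 rad).
It fails at once if a bystander is displaced by more than 25 mm (distance of any of spare_nut, driver, tack_tin, hammer, glue_jar, small_last, brush, rasp from where it was at the start of the episode above 0.025 m).
It also fails if it takes over 58 s, if anything falls off the work surface, if the arm or the gripper's body presses on something with over 40 N, if the wrist force passes 120 N, or if a joint passes its speed limit or range.

## Robot

A 7-joint arm with a two-finger parallel gripper is mounted at the origin on the work surface. World frame = base frame: x ahead of the robot, y to its left, z up, the work surface at z = 0. Lengths are in m, angles in rad, forces in N, time in s.
With the tool pointing down it reaches from about 0.425 to 0.925 m from the base axis. Payload 6.8 kg.
Tool frame: the origin (TCP) lies on the centre line of the jaws, within the pads' length; the fingertips stand 17 mm ahead of it and the grasp point (between the pads) lies 2 mm behind it; z points along the fingers, x is the direction in which the jaws open and shut, and the axes are right-handed (so a half turn about z gives the same grasp; the last joint's range is limited). The gripper opens to 85 mm and grips with 20 to 120 N. Pads are 22 mm wide; open, the fingers measure 114 mm over their backs; the gripper's body (76 mm by 85 mm) begins 54 mm behind the grasp point. The pads swing forward as they close: fully open they stand 13 mm farther back than shut.
Start: joints at [-1.216, 0.477, 0.022, 1.555, -0.011, 1.109, -0.083], TCP at [0.301, 0.604, 0.216] pointing down, gripper open.
Joint ranges: [-2.96, 2.96], [-0.34, 2.1], [-1.41, 1.46], [0.24, 2.44], [-1.37, 4.51], [0.17, 1.92], [-2.96, 2.96]. Speed limits (rad/s): [2.39, 2.39, 3.14, 3.14, 3.14, 3.14, 3.14].

## Interface

Orientations are given as a unit quaternion [w, x, y, z].
In Python, from station import status, read_camera, camera_model, bot gives the robot as it stands.
- The arm moves only by the tool arm_command, never from a script. Its argument "series" is a list of rows, each a list of 3 entries, a list of its own where there are three numbers: the finger opening in mm, from 0 to 85.4, then the shift along the tool's x, y, z in mm, then the turn about the tool's z in rad. In form: [[gripper, [dx, dy, dz], roll], ...]. A call has 1 to 8 rows; each row is the pose to reach, as a shift and turn from the pose commanded when the call began, along the tool's axes at that moment; what a row does not reach only later rows make up. A row lasts 1/8 s, in which the tool goes at most 62.5 mm and 10.7 degrees, less where a joint would pass 70% of its speed; a pose out of reach is approached as far as the arm can. A call with a gripper value outside its range is refused whole. The fingers move at their own pace and stop on an object; "squeeze" is the grip in N (left out, the last holds). Time passes only in rows, so rows that repeat a pose let the fingers close. It gives the time, the measured TCP pose, the force and the opening at its end, in the units of the state.
- status.get_obs(): the state, without advancing time (a new reading comes with each control period).
- read_camera(name): name is "scene" or "top" or "wrist"; returns the picture (384x512x3 uint8, blue, green, red); there is no depth.
- camera_model(name): a dict with "fov_y" (degrees; the focal length in pixels is half the picture's height over the tangent of half this angle, whatever the lens; pixels are square), "cx", "cy" (the principal point, pixels), "R" (3x3) and "t" (3): a world point X has camera coordinates R X + t. Camera axes: x right, y down, z forward; pixel columns grow to the right and rows downward; lengths in m; the calibration is good to about 2 mm. The wrist camera is an equidistant fisheye: a pixel r from the principal point sees the ray r / f radians off the axis. A picture is of the moment at which its call begins: read the wrist's pose just before it. camera_model takes no time and is no camera call; for the wrist camera it gives the pose at the moment of the call.
- bot.hand_in(): hands the job in, once; it reports no verdict.
The state is a dict: "t": time; "q": joint angles; "joint_vel": joint speeds; "joint_torque": joint torques, N m; "eef_pos": TCP position; "tool_rot": TCP orientation; "contact_force": force on the tool from outside, world axes, zero at the start; "torque": the same for the moment, N m; "gripper_width": opening from 0.0 (shut) to 1.0 (fully open).
Only numpy, scipy, OpenCV 4.12 (cv2) and the standard library are available. Lean on these libraries where they do the work, as an engineer would, in place of code of your own. Each camera call takes 0.05 s, during which the arm holds its last target.

## Working session

There is one attempt and no reset: what is moved stays moved. The work goes in short steps, Python scripts to look and compute and a tool call to move; the robot and the scene stay as the last step left them, time stands still between calls to the robot, and variables do not carry over. Pictures are saved under pics/ and viewed, and the job is handed in when it is done.

Besides the shell and the picture viewer there is one more tool, called after "Emit:" by a JSON object that holds its "api" and its "payload", one argument or row to a line. arm_command: Moves the arm, as the interface text tells. Its arguments: {"type":"object","properties":{"series":{"type":"array"},"squeeze":{"type":"number"}},"required":["series"]}

```bash
mkdir -p pics; ls; python3 - <<'E'
from station import status, read_camera, camera_model
import cv2
print(status.get_obs())
for n in ["scene","top","wrist"]:
    m=camera_model(n); print(n,m)
    cv2.imwrite(f"pics/{n}0.png",read_camera(n))
E
```

```text
pics
{'t': 0.0, 'q': array([-1.21609929,  0.47779965,  0.02232812,  1.55646656, -0.01151312,
        1.10929224, -0.08309425]), 'joint_vel': array([-2.74996680e-05,  1.33227293e-04,  8.53138363e-04,  1.25982892e-03,
        6.59125595e-04,  6.56359025e-04,  3.45108407e-05]), 'joint_torque': array([-3.87600539e-04, -5.96449077e+01,  1.60789825e+00, -2.81181407e+01,
        1.24704026e-02,  9.47870139e-03, -1.08855065e-05]), 'eef_pos': array([0.30108087, 0.60342998, 0.21451944]), 'tool_rot': array([ 5.33414959e-04,  8.50418458e-01,  5.26106075e-01, -7.48331006e-04]), 'contact_force': array([ 0.28991258,  0.63134263, -0.17079921]), 'torque': array([ 0.05607872, -0.06261586, -0.03608203]), 'gripper_width': 0.9969586783115648}
scene {'fov_y': 42.13436136831969, 'cx': 252.4138837701955, 'cy': 182.68463341948268, 'R': array([[-0.84632999,  0.53265451, -0.00217185],
       [ 0.34560469,  0.54601646, -0.76316671],
       [-0.40531832, -0.64664148, -0.646198  ]]), 't': array([ 0.44596995, -0.12270404,  1.90737474])}
top {'fov_y': 53.01107739958849, 'cx': 255.6613957130088, 'cy': 191.71075098178582, 'R': array([[-0.013669  , -0.99977844, -0.01600707],
       [-0.98440349,  0.01626341, -0.1751721 ],
       [ 0.17539362,  0.01336299, -0.98440769]]), 't': array([0.02353797, 0.53076221, 1.08885863])}
wrist {'fov_y': 65.70646984690485, 'cx': 253.44821015874325, 'cy': 188.82983814865207, 'R': array([[ 0.44611893,  0.89497017, -0.00250788],
       [ 0.84815801, -0.42188656,  0.32037433],
       [ 0.28566743, -0.14505213, -0.94728771]]), 't': array([-0.6733451 , -0.04375125,  0.38034295])}
```

View pics/scene0.png

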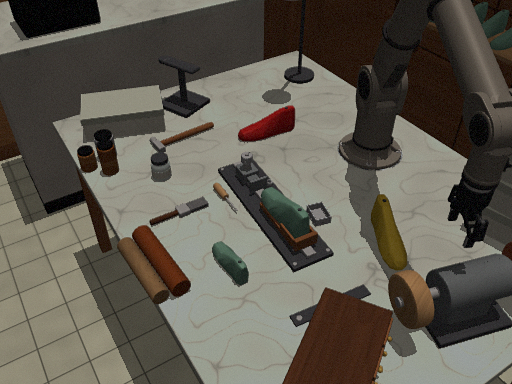

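View pics/top0.png

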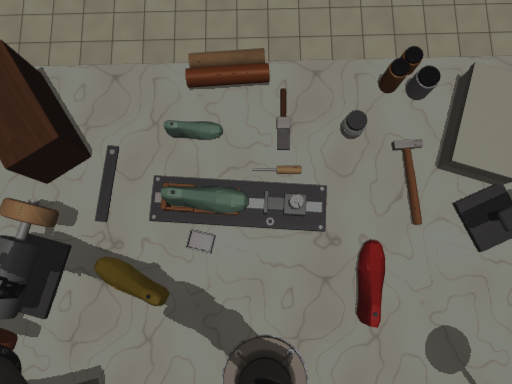

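View pics/wrist0.png

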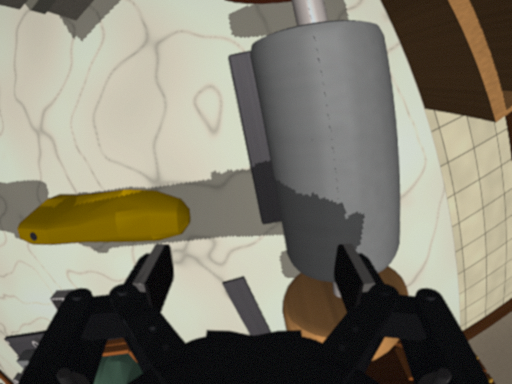

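The top view shows the nut near (297,201), the stop plate near (266,202) and the toe near (246,198). The bar runs left in the image, which is about +y in the world. I'll zoom in to measure these.

```bash
cat > h.py <<'E'
import numpy as np, cv2
from station import status, read_camera, camera_model
def ray(n,u,v,m=None):
    m=m or camera_model(n); f=192/np.tan(np.radians(m['fov_y']/2))
    x,y=u-m['cx'],v-m['cy']
    if n=='wrist':
        r=np.hypot(x,y); th=r/f; d=np.array([x/r*np.sin(th),y/r*np.sin(th),np.cos(th)]) if r>0 else np.array([0,0,1.])
    else: d=np.array([x/f,y/f,1.])
    R=np.array(m['R']); return -R.T@m['t'], R.T@d
def onz(n,u,v,z,m=None):
    o,d=ray(n,u,v,m); return o+d*(z-o[2])/d[2]
def proj(n,X,m=None):
    m=m or camera_model(n); f=192/np.tan(np.radians(m['fov_y']/2))
    c=np.array(m['R'])@X+m['t']
    if n=='wrist':
        r=np.hypot(c[0],c[1]); th=np.arctan2(r,c[2]); return m['cx']+f*th*c[0]/r, m['cy']+f*th*c[1]/r
    return m['cx']+f*c[0]/c[2], m['cy']+f*c[1]/c[2]
E
python3 - <<'E'
import cv2
t=cv2.imread('pics/top0.png')[165:245,140:340]; cv2.imwrite('pics/topz.png',cv2.resize(t,None,fx=4,fy=4,interpolation=cv2.INTER_CUBIC))
t=cv2.imread('pics/scene0.png')[140:275,200:350]; cv2.imwrite('pics/scz.png',cv2.resize(t,None,fx=4,fy=4,interpolation=cv2.INTER_CUBIC))
E
```

```text
(no output)
```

View pics/topz.png

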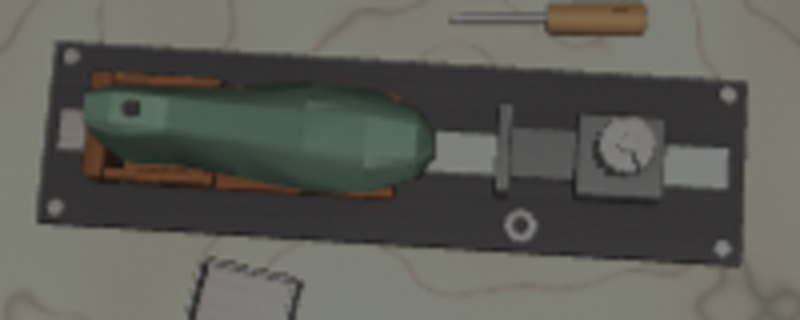

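View pics/scz.png

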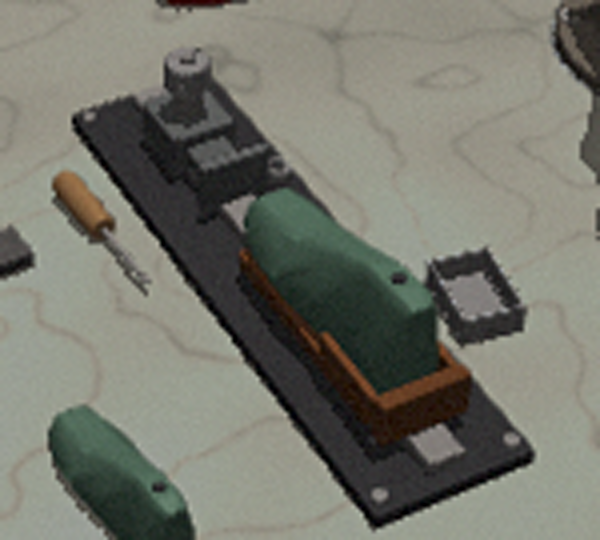

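```bash
python3 - <<'E'
from h import *
Z=lambda x,y:(140+(x+.5)/4-.5,165+(y+.5)/4-.5)
S=lambda x,y:(200+(x+.5)/4-.5,140+(y+.5)/4-.5)
P={k:onz('top',*Z(*p),.016) for k,p in dict(a=(71,56),b=(728,94),c=(722,248),d=(55,207)).items()}
for k in P: print(k,P[k].round(4))
v=(P['a']+P['d']-P['b']-P['c'])[:2]; v/=np.linalg.norm(v); print('dir',v,np.degrees(np.arctan2(v[1],v[0])))
c=sum(P.values())/4; print('plate ctr',c)
for z in (.112,.118): print('nut',z,onz('top',*Z(627,145),z).round(4), onz('scene',*S(188,58),z).round(4))
def tri(r1,r2):
    (o1,d1),(o2,d2)=r1,r2
    A=np.stack([d1,-d2],1); s=np.linalg.lstsq(A,o2-o1,rcond=None)[0]
    p,q=o1+s[0]*d1,o2+s[1]*d2; return (p+q)/2,np.linalg.norm(p-q)
print('tri',tri(ray('top',*Z(627,145)),ray('scene',*S(188,58))))
f=onz('top',*Z(497,148),.072); print('face top edge',f)
t=onz('top',*Z(436,148),.059);print('toe',t)
n=onz('top',*Z(627,145),.114)
print('nut->face along',(f-n)[:2]@v,'gap',(t-f)[:2]@v)
for q in (f,t,n): print('lateral',(q-c)[:2]@[v[1],-v[0]],'along from plate ctr',(q-c)[:2]@v)
for nm,p in dict(spare=(520,225)).items(): print(nm,onz('top',*Z(*p),.029))
E
```

```text
a [0.5823 0.3165 0.016 ]
b [ 0.5443 -0.184   0.016 ]
c [ 0.4279 -0.1745  0.016 ]
d [0.4663 0.325  0.016 ]
dir [0.07611252 0.99709923] 85.63485198166786
plate ctr [0.50518296 0.07075154 0.016     ]
nut 0.112 [ 0.4919 -0.0975  0.112 ] [ 0.4844 -0.1044  0.112 ]
nut 0.118 [ 0.491  -0.0969  0.118 ] [ 0.4885 -0.0976  0.118 ]
tri (array([ 0.49015197, -0.09628479,  0.11966172]), np.float64(0.0015049040621552706))
face top edge [ 0.49731845 -0.00799047  0.072     ]
toe [0.49999961 0.03621762 0.059     ]
nut->face along 0.08947317272717187 gap 0.04428391988649832
lateral -0.0018484401666366884 along from plate ctr -0.07911218365605317
lateral -0.0025398486906217173 along from plate ctr -0.03482826376955485
lateral -0.0007445787733825798 along from plate ctr -0.16858535638322503
spare [ 0.44602176 -0.02431042  0.029     ]
```

Emit:
{"api": "arm_command", "payload": {
  "series": [
    [85,[-40,36,-30],0],
    [85,[-88,78,-40],0],
    [85,[-136,120,-40],0],
    [85,[-180,160,-40],0],
    [85,[-226,201,-40],0],
    [85,[-271,241,-40],0],
    [85,[-316,281,-40],0],
    [85,[-361,321,-40],0]
  ]
}}

```text
t: 1.15
eef_pos: [0.4275, 0.1357, 0.2556]
tool_rot: [-0.0, 0.85, 0.526, 0.0]
contact_force: [1.1, 0.2, 1.0]
gripper_width: 0.998
```

```bash
python3 - <<'E'
from h import *
o=status.get_obs(); print(o['t'],o['q'].round(3),o['eef_pos'],o['tool_rot'].round(3),o['contact_force'],o['torque'])
E
```

```text
1.15 [-0.703  0.046  0.268  2.036 -0.014  1.061  0.68 ] [0.42752032 0.1356702  0.25556966] [-0.     0.85   0.526  0.   ] [1.05622547 0.21438649 1.03772852] [ 0.05185015 -0.03647019 -0.04440856]
```

Emit:
{"api": "arm_command", "payload": {
  "series": [
    [85,[-45,40,0],-0.18],
    [85,[-90,80,0],-0.36],
    [85,[-135,120,0],-0.54],
    [85,[-160,143,0],-0.72],
    [85,[-172,154,0],-0.9],
    [85,[-180,161,0],-1.08],
    [85,[-180,161,0],-1.26],
    [85,[-180,161,0],-1.44]
  ]
}}

```text
t: 2.15
eef_pos: [0.4909, -0.0955, 0.2552]
tool_rot: [-0.0, 0.328, 0.945, -0.0]
contact_force: [0.8, -0.4, 0.3]
gripper_width: 0.998
```

```bash
python3 - <<'E'
from h import *
o=status.get_obs(); print(o['t'],o['q'].round(3),o['eef_pos'],o['tool_rot'].round(3),o['contact_force'],o['torque'])
m=camera_model('wrist'); print(-m['R'].T@m['t'])
for n in ('wrist','scene'): cv2.imwrite(f'pics/{n}1.png',read_camera(n))
print(m)
print(proj('wrist',np.array([.491,-.097,.118]),m))
E
```

```text
2.15 [-0.295  0.146  0.407  1.939 -0.065  1.07   2.613] [ 0.49087299 -0.09550164  0.25524026] [-0.     0.328  0.945 -0.   ] [ 0.75253136 -0.42920366  0.34369288] [ 0.01863714  0.03798065 -0.0500642 ]
[ 0.44126531 -0.16135421  0.41328498]
{'fov_y': 65.70646984690485, 'cx': 253.44821015874325, 'cy': 188.82983814865207, 'R': array([[-7.85330999e-01,  6.19076103e-01, -1.04265224e-05],
       [ 5.86747890e-01,  7.44326310e-01,  3.18912617e-01],
       [ 1.97438941e-01,  2.50445847e-01, -9.47784122e-01]]), 't': array([ 0.44643417, -0.2706131 ,  0.34499248])}
(np.float64(254.210671827721), np.float64(172.23339328628995))
```

View pics/wrist1.png

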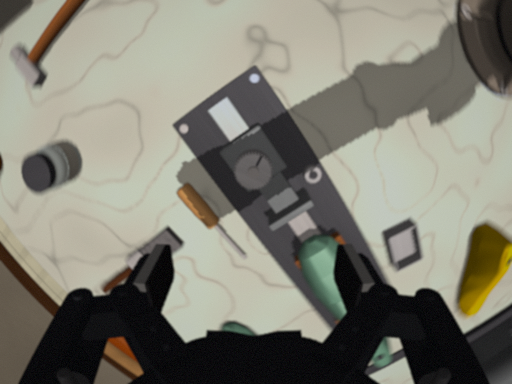

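```bash
python3 - <<'E'
import cv2
t=cv2.imread('pics/wrist1.png')[130:260,205:335]; t=cv2.convertScaleAbs(t,alpha=1.6,beta=10); cv2.imwrite('pics/wz1.png',cv2.resize(t,None,fx=4.5,fy=4.5,interpolation=cv2.INTER_CUBIC))
E
```

```text
(no output)
```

View pics/wz1.png

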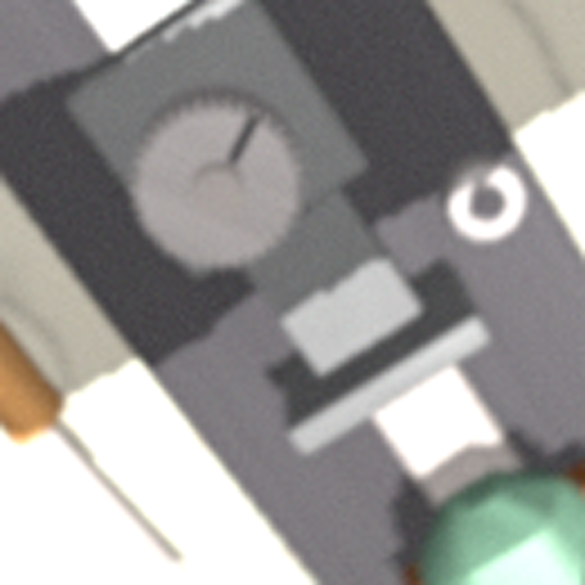

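```bash
python3 - <<'E'
from h import *
m={'fov_y': 65.70646984690485, 'cx': 253.44821015874325, 'cy': 188.82983814865207, 'R': np.array([[-7.85330999e-01,  6.19076103e-01, -1.04265224e-05],
       [ 5.86747890e-01,  7.44326310e-01,  3.18912617e-01],
       [ 1.97438941e-01,  2.50445847e-01, -9.47784122e-01]]), 't': np.array([ 0.44643417, -0.2706131 ,  0.34499248])}
W=lambda x,y:(205+(x+.5)/4.5-.5,130+(y+.5)/4.5-.5)
c=onz('wrist',*W(216,183),.118,m); print('nut',c, onz('wrist',*W(216,183),.112,m))
e=onz('wrist',*W(255,118),.118,m); print('groove yaw',np.degrees(np.arctan2(*(e-c)[1::-1])))
f=onz('wrist',*W(394,396),.072,m); t=onz('wrist',*W(455,490),.059,m)
v=np.array([.0761,.9971]);n=np.array([v[1],-v[0]])
print('face edge',f,(f-c)[:2]@v,'toe',t,'gap',(t-f)[:2]@v)
s=onz('wrist',*W(487,203),.029,m);print('spare',s)
E
```

```text
nut [ 0.49100079 -0.09965662  0.118     ] [ 0.49201139 -0.09840296  0.112     ]
groove yaw -158.3235266922595
face edge [ 0.49769601 -0.01076037  0.072     ] 0.08914795662287206 toe [0.50335631 0.03228488 0.059     ] gap 0.04335116084388015
spare [ 0.44529523 -0.02567959  0.029     ]
```

Emit:
{"api": "arm_command", "payload": {
  "series": [
    [85,[-1.6,-1.9,40],-0.15],
    [85,[-1.6,-1.9,85],-0.2],
    [85,[-1.6,-1.9,120],-0.2],
    [85,[-1.6,-1.9,145],-0.2],
    [85,[-1.6,-1.9,153],-0.2],
    [60,[-1.6,-1.9,153],-0.2],
    [50,[-1.6,-1.9,153],-0.2]
  ],
  "squeeze": 40
}}

```text
t: 3.12
eef_pos: [0.4921, -0.0979, 0.1036]
tool_rot: [0.001, 0.235, 0.972, 0.0]
contact_force: [-0.6, -0.1, -0.4]
gripper_width: 0.601
```

```bash
python3 - <<'E'
from h import *
o=status.get_obs(); print(o['t'],o['q'].round(3),o['eef_pos'],o['tool_rot'].round(3),o['contact_force'],o['torque'],o['gripper_width'])
for n in ('wrist','scene','top'): cv2.imwrite(f'pics/{n}2.png',read_camera(n))
a=cv2.imread('pics/scene2.png')[110:260,180:360]; cv2.imwrite('pics/s2.png',cv2.resize(a,None,fx=4,fy=4))
E
```

```text
3.125 [-0.198  0.352  0.327  2.086 -0.168  0.726  2.903] [ 0.4920574  -0.09786276  0.10355192] [0.001 0.235 0.972 0.   ] [-0.5742073  -0.13366785 -0.36185548] [-0.00799678  0.00021529  0.0499754 ] 0.6014656143218632
```

View pics/wrist2.png

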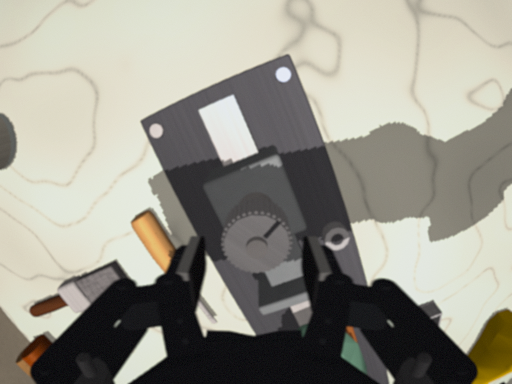

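View pics/s2.png

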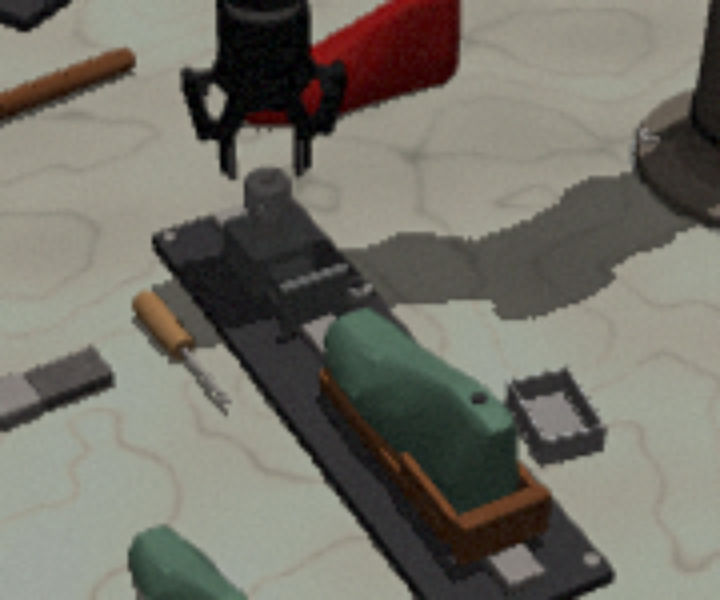

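```bash
python3 - <<'E'
from h import *
o=status.get_obs(); q=o['tool_rot']
from scipy.spatial.transform import Rotation as Ro
R=Ro.from_quat(np.r_[q[1:],q[0]]).as_matrix()
for n in('scene','wrist'):
  for s in (-1,1):
   for tz in (17,9,0):
    X=o['eef_pos']+R@[s*.03,0,tz*.001]; u=np.array(proj(n,X)); 
    if n=='scene': u=(u-[180,110])*4
    print(n,s,tz,X.round(3),u.round(1))
  for z in (.112,.118):
    u=np.array(proj(n,np.array([.4915,-.098,z])));print('nut top',z,((u-[180,110])*4 if n=='scene' else u).round(1))
E
```

```text
scene -1 17 [ 0.519 -0.111  0.086] [228.6 209. ]
scene -1 9 [ 0.519 -0.111  0.094] [228.5 201.6]
scene -1 0 [ 0.519 -0.111  0.103] [228.2 193.2]
scene 1 17 [ 0.465 -0.084  0.086] [298.2 205.2]
scene 1 9 [ 0.465 -0.084  0.094] [298.2 197.8]
scene 1 0 [ 0.465 -0.084  0.103] [298.2 189.5]
nut top 0.112 [263.3 183. ]
nut top 0.118 [263.2 177.4]
wrist -1 17 [ 0.519 -0.111  0.086] [210.3 223.4]
wrist -1 9 [ 0.519 -0.111  0.094] [208.6 228.8]
wrist -1 0 [ 0.519 -0.111  0.103] [206.6 235.4]
wrist 1 17 [ 0.465 -0.084  0.086] [301.9 223.4]
wrist 1 9 [ 0.465 -0.084  0.094] [303.8 228.7]
wrist 1 0 [ 0.465 -0.084  0.103] [306.  235.3]
nut top 0.112 [256.8 242.2]
nut top 0.118 [256.9 247.4]
```

```bash
python3 - <<'E'
import cv2
a=cv2.imread('pics/scene2.png')[120:180,215:275]; a=cv2.convertScaleAbs(a,alpha=2.2,beta=10)
b=cv2.imread('pics/wrist2.png')[195:300,160:350]; b=cv2.convertScaleAbs(b,alpha=2.2,beta=10)
cv2.imwrite('pics/s2z.png',cv2.resize(a,None,fx=9,fy=9)); cv2.imwrite('pics/w2z.png',cv2.resize(b,None,fx=4,fy=4))
E
```

```text
(no output)
```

View pics/s2z.png

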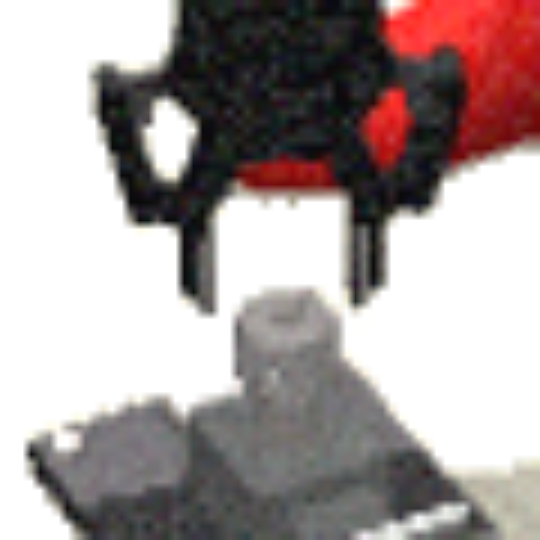

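View pics/w2z.png

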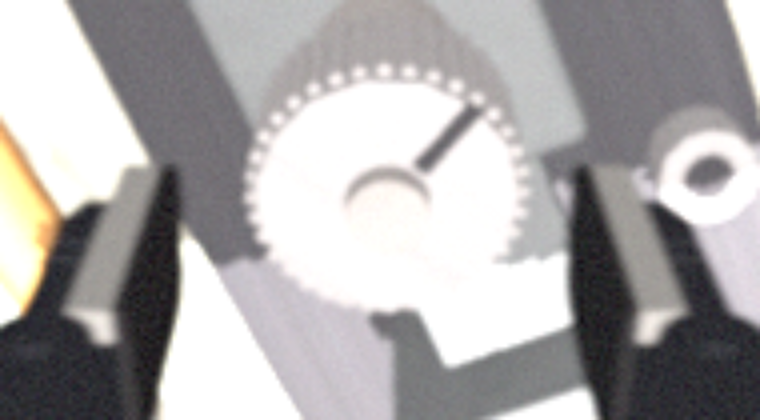

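```bash
cat >> h.py <<'E'
def tri(r1,r2):
    (o1,d1),(o2,d2)=r1,r2
    A=np.stack([d1,-d2],1); s=np.linalg.lstsq(A,o2-o1,rcond=None)[0]
    p,q=o1+s[0]*d1,o2+s[1]*d2; return (p+q)/2,np.linalg.norm(p-q)
E
python3 - <<'E'
from h import *
print(tri(ray('wrist',201,237.5),ray('scene',237.5,154)),tri(ray('wrist',306,237.5),ray('scene',255,153.5)))
print(tri(ray('wrist',160+386/4,195+190/4),ray('scene',215+288/9,120+310/9)))
print(status.get_obs()['eef_pos'])
E
```

```text
(array([ 0.51512184, -0.11635324,  0.11752743]), np.float64(0.00286421280195733)) (array([ 0.46300682, -0.08851342,  0.11555041]), np.float64(0.00433765089229164))
(array([ 0.48889504, -0.09872502,  0.11589679]), np.float64(0.0043853353994708225))
[ 0.49181475 -0.09775225  0.10334679]
```

Emit:
{"api": "arm_command", "payload": {
  "series": [
    [55,[0,0,10],0],
    [55,[0,0,20],0],
    [55,[0,0,27],0],
    [55,[0,0,27],0]
  ]
}}

```text
t: 3.78
eef_pos: [0.4905, -0.0978, 0.0746]
tool_rot: [-0.001, 0.235, 0.972, -0.0]
contact_force: [0.8, -0.5, 0.9]
gripper_width: 0.644
```

```bash
python3 - <<'E'
from h import *
o=status.get_obs(); print(o['t'],o['q'].round(3),o['eef_pos'],o['tool_rot'].round(3),o['contact_force'],o['torque'],o['gripper_width'])
for n in ('wrist','scene'): cv2.imwrite(f'pics/{n}3.png',read_camera(n))
a=cv2.imread('pics/scene3.png')[120:180,215:275]; a=cv2.convertScaleAbs(a,alpha=2.0,beta=10)
b=cv2.imread('pics/wrist3.png')[205:310,160:350]; b=cv2.convertScaleAbs(b,alpha=1.5,beta=10)
cv2.imwrite('pics/s3z.png',cv2.resize(a,None,fx=9,fy=9)); cv2.imwrite('pics/w3z.png',cv2.resize(b,None,fx=4,fy=4))
E
```

```text
3.775 [-0.166  0.399  0.291  2.103 -0.181  0.665  2.914] [ 0.4905311  -0.09781105  0.07462484] [-0.001  0.235  0.972 -0.   ] [ 0.75425988 -0.47608559  0.87788484] [-0.01618389 -0.00406592  0.02051222] 0.6439451819571694
```

View pics/s3z.png

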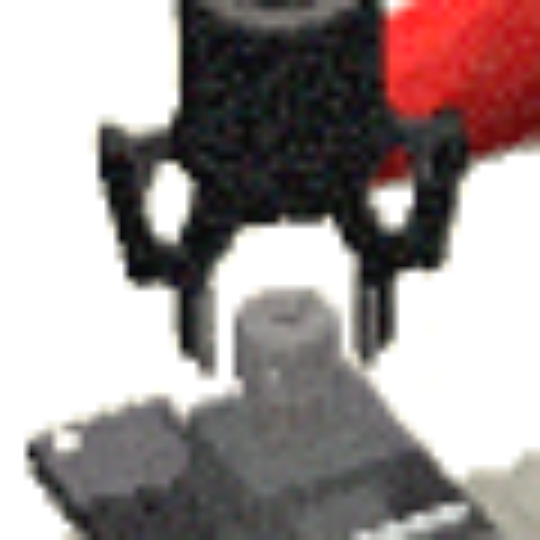

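View pics/w3z.png

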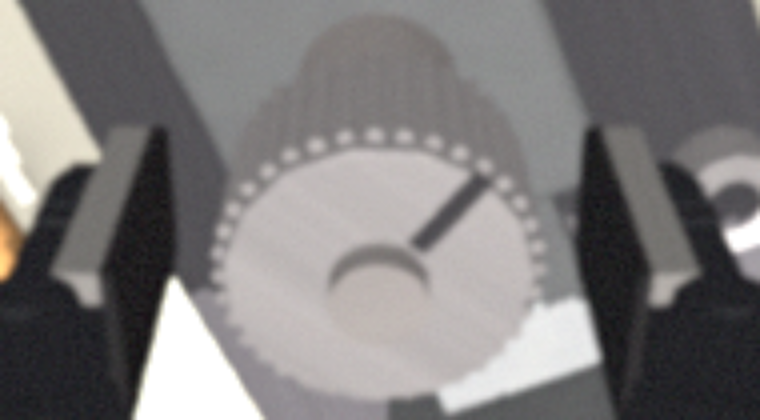

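```bash
python3 - <<'E'
from h import *
from scipy.spatial.transform import Rotation as Ro
o=status.get_obs(); q=o['tool_rot'];R=Ro.from_quat(np.r_[q[1:],q[0]]).as_matrix()
T=lambda X:(R.T@(X-o['eef_pos'])*1000).round(1)
p=[(160+x/4,205+y/4) for x,y in((165,125),(587,125),(108,130),(640,125))]
for z in (.085,.09,.095): print(z,[T(onz('wrist',*a,z)) for a in p])
for z in (.115,.118): print('nut',z,T(onz('wrist',160+378/4,205+270/4,z)))
print(tri(ray('wrist',201.2,236.2),ray('scene',215+205/9,120+372/9)),tri(ray('wrist',306.7,236.2),ray('scene',215+365/9,120+362/9)))
E
```

```text
0.085 [array([-31.4,  -4.4,  -9.6]), array([28.5, -4.4, -9.6]), array([-39.8,  -3.4,  -9.6]), array([36.3, -4.2, -9.6])]
0.09 [array([-30.4,  -7. , -14.6]), array([ 27.5,  -7. , -14.6]), array([-38.5,  -6. , -14.6]), array([ 35. ,  -6.9, -14.6])]
0.095 [array([-29.4,  -9.7, -19.6]), array([ 26.5,  -9.7, -19.6]), array([-37.3,  -8.7, -19.6]), array([ 33.7,  -9.5, -19.6])]
nut 0.115 [ -1.2  -0.7 -39.6]
nut 0.118 [ -1.2  -2.8 -42.6]
(array([ 0.51520554, -0.11583987,  0.08632319]), np.float64(0.0030541661862574046)) (array([ 0.46141439, -0.08810852,  0.08605582]), np.float64(0.005146493263549781))
```

Emit:
{"api": "arm_command", "payload": {
  "series": [
    [50,[-1,-1,3],0],
    [38,[-1,-1,3],0],
    [34,[-1,-1,3],0],
    [34,[-1,-1,3],0],
    [34,[-1,-1,3],0]
  ],
  "squeeze": 40
}}

```text
t: 4.5
eef_pos: [0.49, -0.0986, 0.0725]
tool_rot: [-0.002, 0.234, 0.972, 0.0]
contact_force: [-5.1, 2.3, 6.1]
gripper_width: 0.46
```

```bash
python3 - <<'E'
from h import *
o=status.get_obs(); print(o['t'],o['q'].round(3),o['eef_pos'],o['tool_rot'].round(3),o['contact_force'],o['torque'],o['gripper_width'])
for n in ('wrist','scene'): cv2.imwrite(f'pics/{n}4.png',read_camera(n))
a=cv2.imread('pics/scene4.png')[120:180,215:275]; a=cv2.convertScaleAbs(a,alpha=2.0,beta=10)
b=cv2.imread('pics/wrist4.png')[205:310,160:350]; b=cv2.convertScaleAbs(b,alpha=1.5,beta=10)
a=cv2.resize(a,(400,400));b=cv2.resize(b,None,fx=2,fy=2);b=cv2.copyMakeBorder(b,0,190,0,0,cv2.BORDER_CONSTANT)
cv2.imwrite('pics/c4.png',np.hstack([a,b]))
E
```

```text
4.5 [-0.158  0.402  0.284  2.104 -0.181  0.661  2.916] [ 0.49002663 -0.09859716  0.07248251] [-0.002  0.234  0.972  0.   ] [-5.14177466  2.33266206  6.0654792 ] [0.32915829 1.00565034 0.02998299] 0.4596971341404501
```

View pics/c4.png

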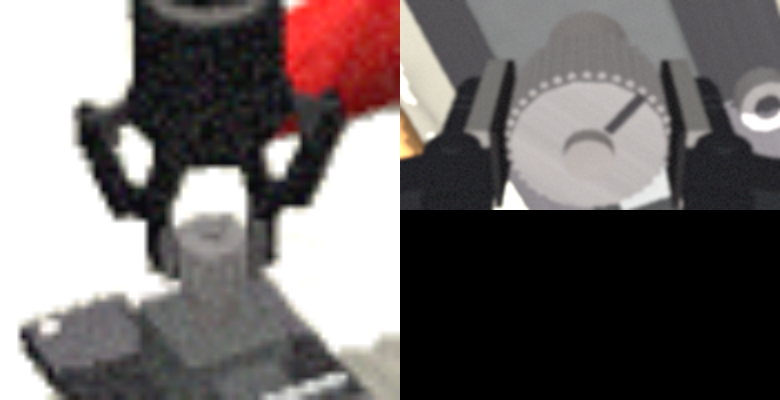

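Emit:
{"api": "arm_command", "payload": {
  "series": [
    [34,[2.9,4.6,0],0],
    [34,[4.9,9.2,0],0],
    [34,[6.8,13.8,0],0],
    [34,[8.7,18.4,0],0],
    [34,[10.6,23,0],0],
    [34,[12.6,27.6,0],0],
    [34,[14.9,33.2,0],0],
    [34,[14.9,33.2,0],0]
  ]
}}

```text
t: 5.6
eef_pos: [0.4926, -0.0642, 0.0726]
tool_rot: [-0.0, 0.235, 0.972, -0.001]
contact_force: [-2.6, -4.0, 2.3]
gripper_width: 0.456
```

```bash
python3 - <<'E'
from h import *
o=status.get_obs(); print(o['t'],o['q'].round(3),o['eef_pos'],o['tool_rot'].round(3),o['contact_force'],o['torque'],o['gripper_width'])
for n in ('wrist','scene','top'): cv2.imwrite(f'pics/{n}5.png',read_camera(n))
a=cv2.imread('pics/scene5.png')[140:220,225:305]; a=cv2.convertScaleAbs(a,alpha=2.0,beta=10)
b=cv2.imread('pics/wrist5.png')[220:320,200:330]; b=cv2.convertScaleAbs(b,alpha=1.5,beta=10)
a=cv2.resize(a,(400,400));b=cv2.resize(b,(390,300));b=cv2.copyMakeBorder(b,0,100,0,0,cv2.BORDER_CONSTANT)
cv2.imwrite('pics/c5.png',np.hstack([a,b]))
E
```

```text
5.6 [-0.228  0.397  0.282  2.112 -0.175  0.656  2.839] [ 0.49264871 -0.06421432  0.07255542] [-0.     0.235  0.972 -0.001] [-2.60797267 -3.99983852  2.3333819 ] [-0.84108021  0.56059089  0.02399045] 0.45575967407549367
```

View pics/c5.png

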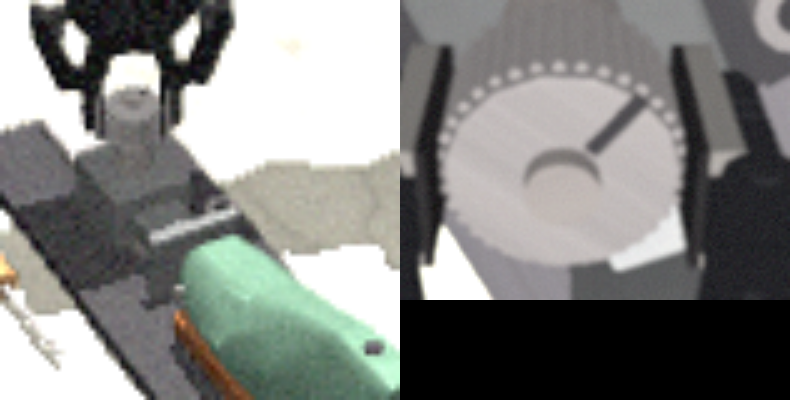

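View pics/top5.png

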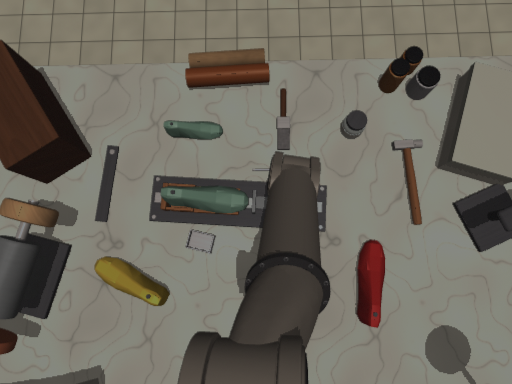

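```bash
python3 - <<'E'
import cv2
t=cv2.imread('pics/top5.png')[175:230,215:285]; cv2.imwrite('pics/t5z.png',cv2.resize(cv2.convertScaleAbs(t,alpha=1.5,beta=10),None,fx=10,fy=10,interpolation=cv2.INTER_CUBIC))
E
```

```text
(no output)
```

View pics/t5z.png

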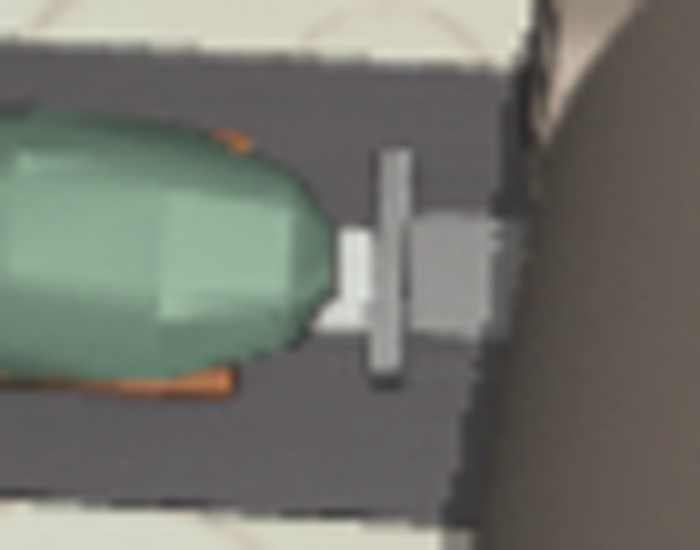

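Emit:
{"api": "arm_command", "payload": {
  "series": [
    [34,[1.2,2.8,0],0],
    [34,[2.3,5.5,0],0],
    [34,[2.7,6.5,0],0]
  ]
}}

```text
t: 6.12
eef_pos: [0.4932, -0.0576, 0.0725]
tool_rot: [-0.0, 0.235, 0.972, -0.001]
contact_force: [-2.0, -5.0, 3.7]
gripper_width: 0.454
```

Emit:
{"api": "arm_command", "payload": {
  "series": [
    [34,[0.4,0.9,0],0],
    [34,[0.4,0.9,0],0]
  ]
}}

```text
t: 6.38
eef_pos: [0.4933, -0.0565, 0.0726]
tool_rot: [-0.0, 0.235, 0.972, -0.001]
contact_force: [-3.0, -6.1, 3.2]
gripper_width: 0.455
```

Emit:
{"api": "arm_command", "payload": {
  "series": [
    [34,[0.4,0.9,0],0],
    [34,[0.4,0.9,0],0]
  ]
}}

```text
t: 6.62
eef_pos: [0.4933, -0.0556, 0.0725]
tool_rot: [-0.0, 0.235, 0.972, -0.001]
contact_force: [-2.5, -4.7, 4.0]
gripper_width: 0.457
```

```bash
cat > top.py <<'E'
from h import *
import sys
k=sys.argv[1]
o=status.get_obs(); print(o['t'],o['q'].round(3),o['eef_pos'],o['contact_force'],o['torque'],o['gripper_width'])
i=read_camera('top'); cv2.imwrite(f'pics/top{k}.png',i)
cv2.imwrite(f'pics/t{k}z.png',cv2.resize(cv2.convertScaleAbs(i[175:230,215:285],alpha=1.5,beta=10),None,fx=10,fy=10,interpolation=cv2.INTER_CUBIC))
E
python3 top.py 6
```

```text
6.625 [-0.245  0.396  0.281  2.113 -0.174  0.655  2.82 ] [ 0.49331341 -0.05555858  0.07254838] [-2.50971168 -4.70829694  4.00009293] [-1.14831972e+00  6.55354742e-01 -1.99754205e-04] 0.45736556042950666
```

View pics/t6z.png

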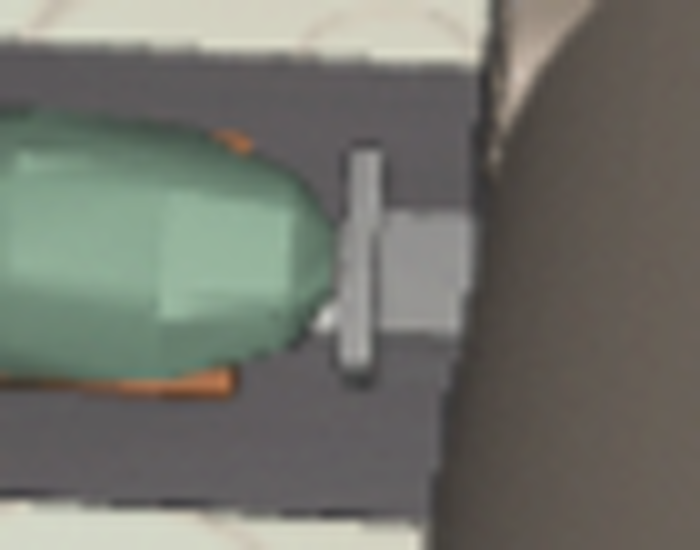

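Emit:
{"api": "arm_command", "payload": {
  "series": [
    [34,[0.3,0.7,0],0],
    [34,[0.3,0.7,0],0]
  ]
}}

```text
t: 6.92
eef_pos: [0.4934, -0.0548, 0.0726]
tool_rot: [-0.0, 0.235, 0.972, -0.001]
contact_force: [-2.6, -5.0, 2.7]
gripper_width: 0.454
```

Emit:
{"api": "arm_command", "payload": {
  "series": [
    [34,[0.3,0.7,0],0],
    [34,[0.3,0.7,0],0]
  ]
}}

```text
t: 7.18
eef_pos: [0.4934, -0.0541, 0.0725]
tool_rot: [-0.0, 0.235, 0.972, -0.001]
contact_force: [-3.4, -5.7, 2.9]
gripper_width: 0.45
```

Emit:
{"api": "arm_command", "payload": {
  "series": [
    [34,[0.3,0.7,0],0],
    [34,[0.3,0.7,0],0]
  ]
}}

```text
t: 7.42
eef_pos: [0.4935, -0.0533, 0.0726]
tool_rot: [-0.0, 0.235, 0.972, -0.001]
contact_force: [-2.5, -5.7, 2.9]
gripper_width: 0.449
```

```bash
python3 top.py 7
```

```text
7.425 [-0.25   0.396  0.281  2.113 -0.174  0.655  2.815] [ 0.49348579 -0.05331334  0.07255173] [-2.47761422 -5.66576183  2.88401176] [-1.15116322  0.67716264  0.05982033] 0.44936018285168366
```

View pics/t7z.png

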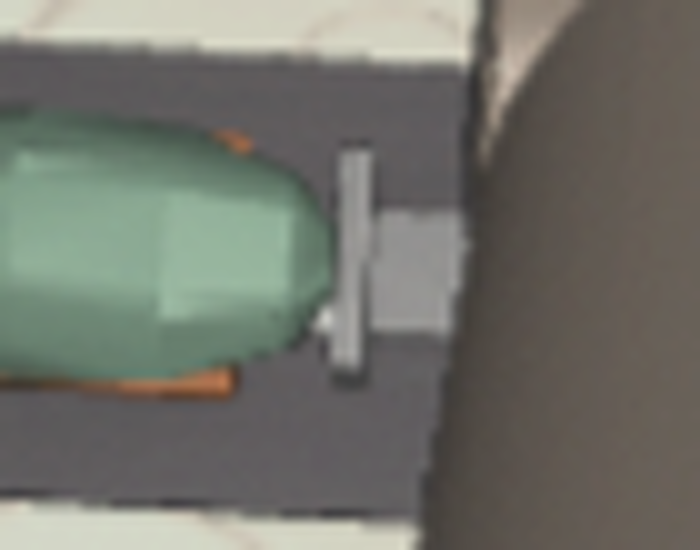

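Emit:
{"api": "arm_command", "payload": {
  "series": [
    [34,[0.3,0.7,0],0],
    [34,[0.3,0.7,0],0]
  ]
}}

```text
t: 7.72
eef_pos: [0.4935, -0.0526, 0.0726]
tool_rot: [-0.0, 0.235, 0.972, -0.001]
contact_force: [-3.0, -4.3, 2.1]
gripper_width: 0.458
```

Emit:
{"api": "arm_command", "payload": {
  "series": [
    [34,[0.3,0.7,0],0],
    [34,[0.3,0.7,0],0]
  ]
}}

```text
t: 7.98
eef_pos: [0.4935, -0.0524, 0.0725]
tool_rot: [-0.0, 0.236, 0.972, -0.001]
contact_force: [-2.9, -6.9, 2.7]
gripper_width: 0.458
```

Emit:
{"api": "arm_command", "payload": {
  "series": [
    [34,[0.2,0.5,0],0],
    [34,[0.2,0.5,0],0]
  ]
}}

```text
t: 8.22
eef_pos: [0.4936, -0.0524, 0.0726]
tool_rot: [-0.0, 0.236, 0.972, -0.001]
contact_force: [-3.0, -9.2, 2.8]
gripper_width: 0.454
```

```bash
python3 top.py 8; python3 - <<'E'
import cv2,numpy as np
for k in (0,5,6,7,8):
    i=cv2.imread(f'pics/top{k}.png'); h=cv2.cvtColor(i,cv2.COLOR_BGR2HSV); m=cv2.inRange(h,(60,50,30),(95,255,255)); m[:175]=0;m[230:]=0;m[:,:150]=0;m[:,260:]=0
    ys,xs=np.nonzero(m); print(k,xs.min(),xs.max(),ys.min(),ys.max(),xs.mean().round(3),ys.mean().round(3))
E
```

```text
8.225 [-0.253  0.396  0.282  2.113 -0.172  0.655  2.811] [ 0.49357869 -0.0523938   0.07255936] [-3.02111775 -9.24907599  2.80335949] [-1.86707267  0.62212293  0.08120805] 0.4539479940654635
0 162 247 187 212 206.099 198.307
5 161 247 187 212 206.264 198.443
6 161 247 187 212 205.93 198.262
7 161 247 187 212 206.123 198.157
8 161 247 187 212 205.897 198.343
```

View pics/t8z.png

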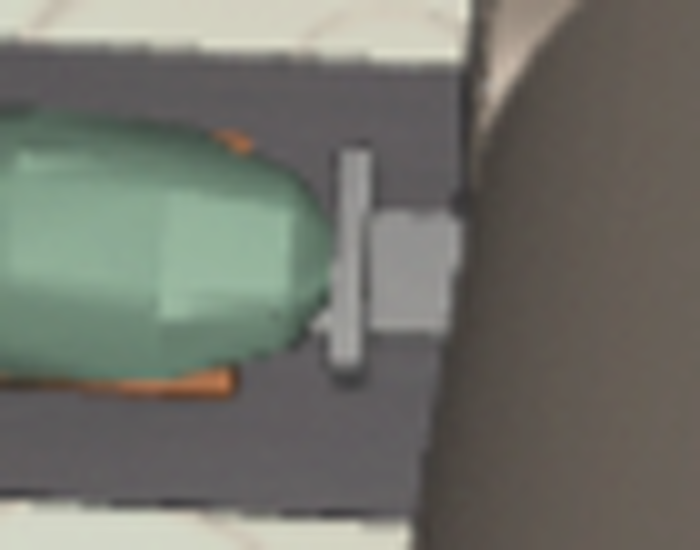

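Emit:
{"api": "arm_command", "payload": {
  "series": [
    [34,[0,0,0.2],0.18],
    [34,[0,0,0.4],0.36],
    [34,[0,0,0.6],0.54],
    [34,[0,0,0.8],0.72],
    [34,[0,0,1.0],0.9],
    [34,[0,0,1.1],1.08],
    [34,[0,0,1.3],1.26],
    [34,[0,0,1.4],1.44]
  ]
}}

```text
t: 9.28
eef_pos: [0.4926, -0.0501, 0.0711]
tool_rot: [-0.001, 0.819, 0.573, -0.001]
contact_force: [-5.9, -3.0, 5.6]
gripper_width: 0.455
```

```bash
cat > both.py <<'E'
from h import *
import sys
k=sys.argv[1]
o=status.get_obs(); q=o['tool_rot'];print(o['t'],o['q'].round(3),o['eef_pos'].round(4),'yaw',np.degrees(2*np.arctan2(q[2],q[1])).round(1),o['contact_force'].round(1),o['torque'].round(3),o['gripper_width'])
i=read_camera('top'); cv2.imwrite(f'pics/top{k}.png',i)
w=read_camera('wrist'); cv2.imwrite(f'pics/wrist{k}.png',w)
a=cv2.resize(cv2.convertScaleAbs(i[175:230,215:285],alpha=1.5,beta=10),(382,300),interpolation=cv2.INTER_CUBIC)
b=cv2.resize(cv2.convertScaleAbs(w[220:320,190:330],alpha=1.5,beta=10),(410,300),interpolation=cv2.INTER_CUBIC)
cv2.imwrite(f'pics/b{k}.png',np.hstack([a,b]))
E
python3 both.py 9
```

```text
9.275 [-0.547  0.463  0.657  2.133 -0.445  0.686  1.633] [ 0.4926 -0.0501  0.0711] yaw 70.0 [-5.9 -3.   5.6] [-0.443  1.287  0.101] 0.45500914422271
```

View pics/b9.png

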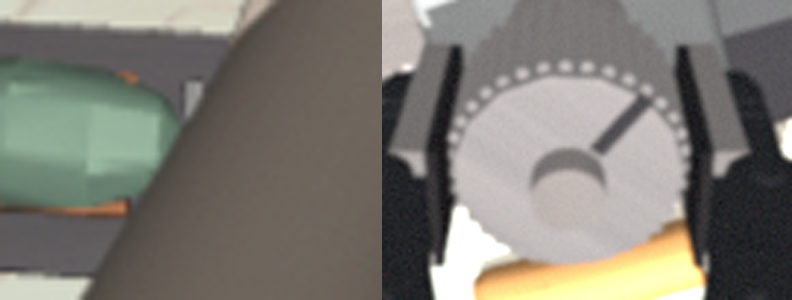

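Emit:
{"api": "arm_command", "payload": {
  "series": [
    [34,[0,0,0.2],0.18],
    [34,[0,0,0.4],0.36],
    [34,[0,0,0.6],0.54],
    [34,[0,0,0.8],0.72],
    [34,[0,0,1.0],0.9],
    [34,[0,0,1.1],1.08],
    [34,[0,0,1.3],1.26],
    [34,[0,0,1.4],1.44]
  ]
}}

```text
t: 10.38
eef_pos: [0.4949, -0.0489, 0.0699]
tool_rot: [-0.0, 0.994, -0.108, 0.0]
contact_force: [-0.3, 0.0, -1.3]
gripper_width: 0.454
```

```bash
python3 both.py 10
```

```text
10.375 [-0.794  0.633  1.031  2.143 -0.781  0.806  0.522] [ 0.4949 -0.0489  0.0699] yaw -12.4 [-0.3  0.  -1.3] [-0.076  0.1    0.085] 0.45436915870058603
```

View pics/b10.png

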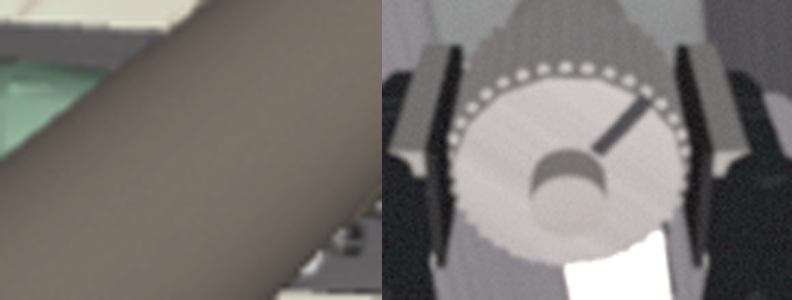

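Emit:
{"api": "arm_command", "payload": {
  "series": [
    [34,[0,0,0.2],0.18],
    [34,[0,0,0.4],0.36],
    [34,[0,0,0.6],0.54],
    [34,[0,0,0.8],0.72]
  ]
}}

```text
t: 10.98
eef_pos: [0.496, -0.0497, 0.0692]
tool_rot: [-0.0, 0.893, -0.45, 0.001]
contact_force: [2.3, -2.0, -1.1]
gripper_width: 0.454
```

```bash
python3 both.py 11; python3 - <<'E'
from h import *
cv2.imwrite('pics/scene11.png',read_camera('scene'))
E
```

```text
10.975 [-0.871  0.762  1.192  2.146 -0.942  0.915 -0.042] [ 0.496  -0.0497  0.0692] yaw -53.5 [ 2.3 -2.  -1.1] [-0.533 -0.531  0.105] 0.45351904006707877
```

View pics/scene11.png

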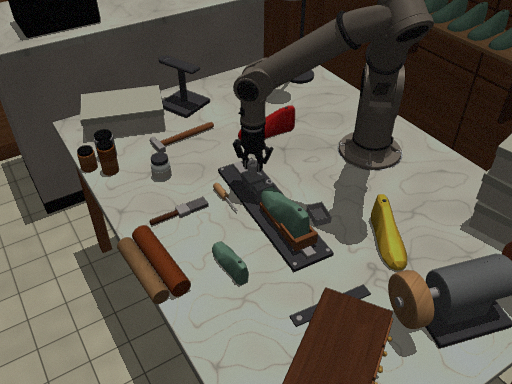

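View pics/b11.png

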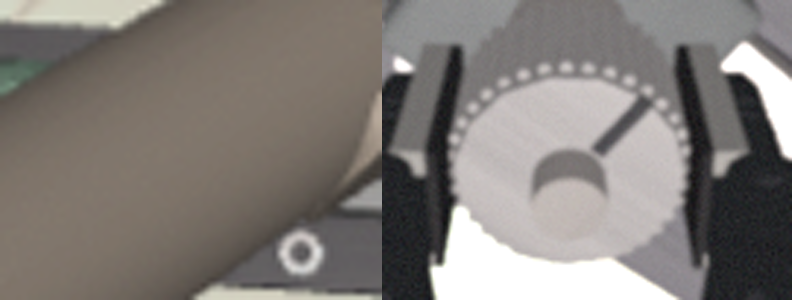

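Emit:
{"api": "arm_command", "payload": {
  "series": [
    [34,[0,0,0.1],0.1],
    [34,[0,0,0.2],0.2],
    [34,[0,0,0.3],0.3]
  ]
}}

```text
t: 11.5
eef_pos: [0.4976, -0.0497, 0.0693]
tool_rot: [-0.001, 0.818, -0.575, 0.002]
contact_force: [10.2, -2.6, -0.4]
gripper_width: 0.46
```

```bash
python3 both.py 12
```

```text
11.5 [-0.892  0.818  1.249  2.145 -0.999  0.966 -0.282] [ 0.4976 -0.0497  0.0693] yaw -70.2 [10.2 -2.6 -0.4] [-0.521 -1.921  0.97 ] 0.46005412257502254
```

View pics/b12.png

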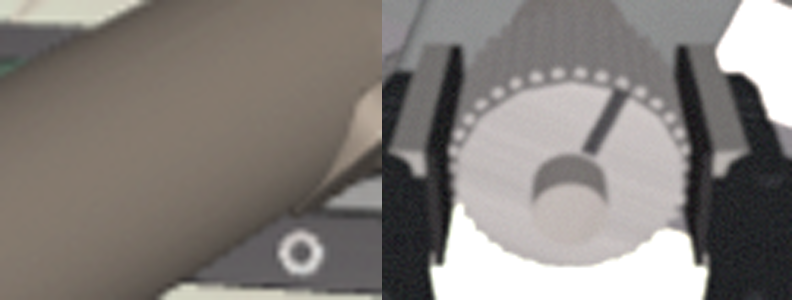

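```bash
python3 - <<'E'
from h import *
m=camera_model('wrist')
def W(x,y): return 190+(x-382)/2.9286,220+y/3
print('stud now',onz('wrist',*W(570,213),.120,m))
c=onz('wrist',*W(571,170),.112,m);print('nut top',c)
a=onz('wrist',*W(592,151),.112,m);b=onz('wrist',*W(623,92),.112,m);print('groove yaw',np.degrees(np.arctan2(*(b-a)[1::-1])), np.degrees(np.arctan2(*(b-c)[1::-1])))
cv2.imwrite('pics/scene12.png',read_camera('scene'))
cv2.imwrite('pics/s12.png',cv2.resize(cv2.convertScaleAbs(cv2.imread('pics/scene12.png')[150:230,235:325],alpha=1.8,beta=10),None,fx=8,fy=7))
E
```

```text
stud now [ 0.49620035 -0.05215153  0.12      ]
nut top [ 0.49853164 -0.05153394  0.112     ]
groove yaw -3.5926675185973362 -9.239424001154585
```

View pics/s12.png

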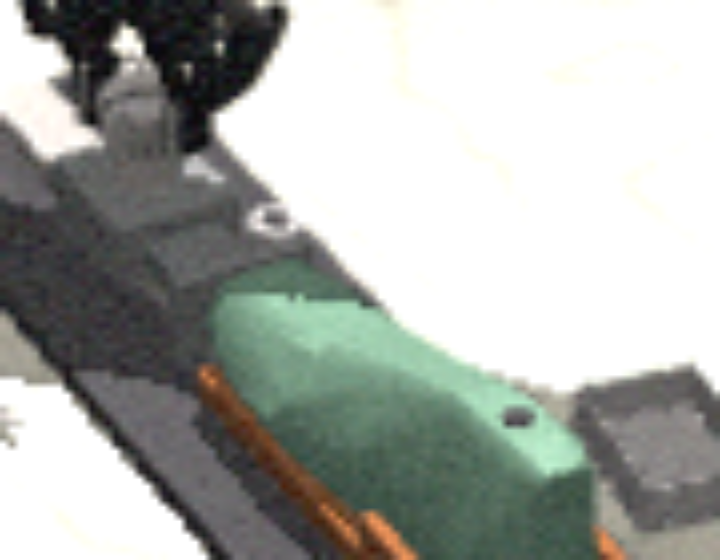

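Emit:
{"api": "arm_command", "payload": {
  "series": [
    [34,[0,0,-0.2],-0.18],
    [34,[0,0,-0.3],-0.36],
    [34,[0,0,-0.5],-0.54],
    [34,[0,0,-0.7],-0.72],
    [34,[0,0,-0.9],-0.9],
    [34,[0,0,-1.1],-1.08],
    [34,[0,0,-1.3],-1.26],
    [34,[0,0,-1.4],-1.44]
  ]
}}

```text
t: 12.65
eef_pos: [0.4938, -0.0477, 0.0705]
tool_rot: [-0.002, 0.994, 0.11, -0.0]
contact_force: [-4.7, 3.6, 9.3]
gripper_width: 0.455
```

Emit:
{"api": "arm_command", "payload": {
  "series": [
    [34,[0,0,-0.1],-0.14],
    [34,[0,0,-0.1],-0.14],
    [34,[0,0,-0.1],-0.14]
  ]
}}

```text
t: 13.02
eef_pos: [0.4934, -0.0479, 0.0705]
tool_rot: [-0.002, 0.984, 0.176, -0.001]
contact_force: [-5.0, 4.4, 12.0]
gripper_width: 0.457
```

```bash
python3 both.py 13
```

```text
13.025 [-0.712  0.552  0.893  2.141 -0.651  0.747  0.966] [ 0.4934 -0.0479  0.0705] yaw 20.3 [-5.   4.4 12. ] [0.79  0.977 0.068] 0.4566561040343883
```

View pics/b13.png

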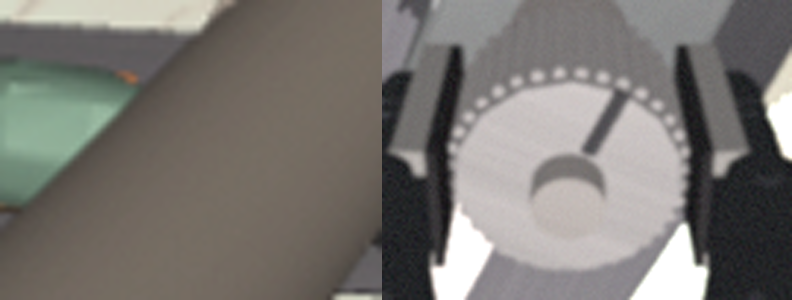

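```bash
cat > meas.py <<'E'
from h import *
m=camera_model('wrist')
def W(x,y): return 190+(x-382)/2.9286,220+y/3
print('stud now',onz('wrist',*W(569,210),.120,m))
a=onz('wrist',*W(588,152),.1135,m);b=onz('wrist',*W(621,93),.1135,m);print('groove yaw',np.degrees(np.arctan2(*(b-a)[1::-1])))
E
python3 meas.py
```

```text
stud now [ 0.49600132 -0.05205081  0.12      ]
groove yaw 85.54110346665233
```

Emit:
{"api": "arm_command", "payload": {
  "series": [
    [34,[-0.1,-1.1,-0.3],0],
    [34,[-0.2,-2.2,-0.6],0],
    [34,[-0.2,-2.2,-0.6],0]
  ]
}}

```text
t: 13.5
eef_pos: [0.4933, -0.0478, 0.0707]
tool_rot: [0.0, 0.985, 0.174, 0.0]
contact_force: [-0.2, -3.5, 1.4]
gripper_width: 0.455
```

```bash
python3 both.py 14; python3 - <<'E'
from h import *
m=camera_model('wrist');i=read_camera('scene'); cv2.imwrite('pics/scene14.png',i)
cv2.imwrite('pics/s14.png',cv2.resize(cv2.convertScaleAbs(i[150:230,235:325],alpha=1.8,beta=10),None,fx=8,fy=7))
E
```

```text
13.5 [-0.719  0.552  0.897  2.143 -0.65   0.744  0.959] [ 0.4933 -0.0478  0.0707] yaw 20.0 [-0.2 -3.5  1.4] [-0.544  0.106  0.029] 0.4548031245215789
```

View pics/b14.png

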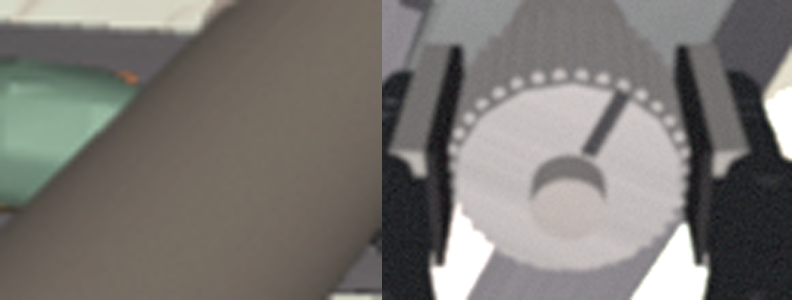

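View pics/s14.png

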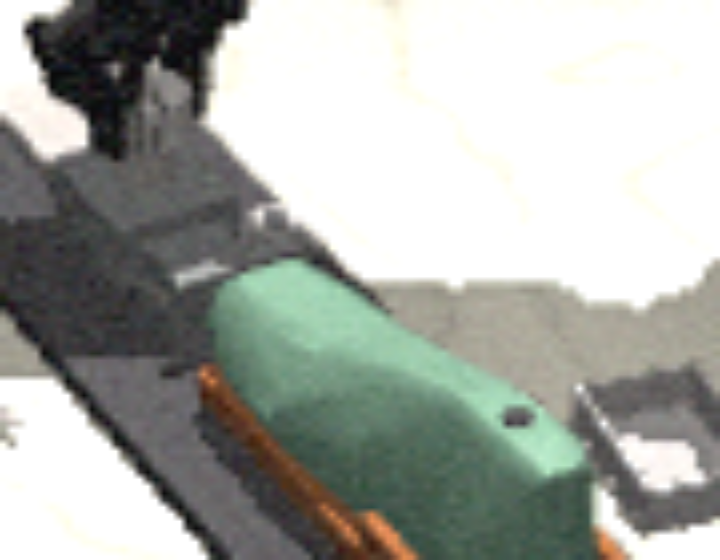

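View pics/scene14.png

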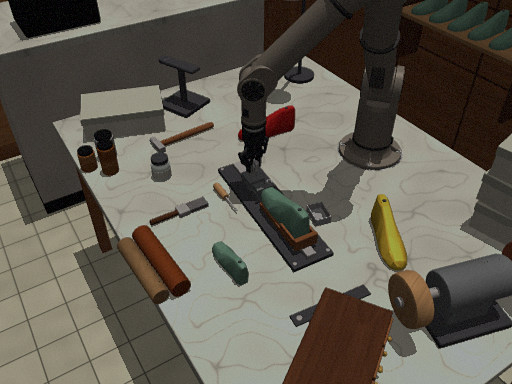

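The wrist view shows the nut still held with the groove unmoved between the jaws. The scene view shows the plate up against the toe, the last seated and nothing else moved, so I'm handing in.

```bash
python3 - <<'E'
from h import *
from station import bot
o=status.get_obs();print(o['t'],np.abs(o['joint_vel']).max(),o['contact_force'],o['torque'])
bot.hand_in()
E
```

```text
13.65 0.004276467685991064 [-1.16549098 -2.87558706  2.53666742] [-0.58943236  0.25449664  0.07454555]
the job is handed in; nothing more can be done
```

I slid the toe stop about 46 mm by its nut until it rested against the toe, screwed the nut down to its bottom stop, backed it off a quarter turn, and handed in at 13.65 s still gripping it. The handed-in job gives no verdict, so what follows is my own measurements.

- **Contact with the toe:** The stop stopped advancing and the wrist's y force rose from about 5 N to 9 N. The last did not shift visibly in the top view.
- **Bottoming out:** After about 206° clockwise, torque about the nut's axis jumped from 0.1 to 0.97 N m and the jaws slipped on the nut. The groove then pointed along about −4° yaw (the jig's +x).
- **Back-off:** The tool turned back 90.5°. The groove measured 85.5°, about 90° from the bottom position, and it stayed put between the jaws.
- **Stop position:** After the back-off, the stud was still at y ≈ −0.052 m, the same as when bottomed. I then added a light push toward the toe (about 3 N). The top view of the contact was hidden by the arm by then, so that check rests on the stud position and the scene view.
- **Bystanders:** Nothing else appeared moved in the last scene view.

**A mismatch I worked around:** in two camera views the fingertips stood roughly 30 mm higher than the tool description implies. I set the grasp height from the pictures. The jaws closed at 39 mm on the 40 mm nut.

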